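# Tell the heavy watch movement from the light one on a beam balance

## Task

One of the two watch movements waiting on the white deck is heavier than the other. Without picking them up, push one onto the brass pan, gently and fully home against its fence, then push the blue arrest post to the left to free the beam: the heavy one sinks the pan, but a light one leaves it level, and then you push the post back in, clear that one off into the green tray and weigh the other. Finish with the heavy one on the pan, home against the fence and sinking it with the arrest drawn out, and the light one in the green tray; leave the loupe, oil cup and black holder alone.

Things in the scene. Friction and masses are not known exactly. Their poses are not given: they have to be found in the camera images.
- movement_a_mid (a point): One of two watch movements that look alike: flat grey ring holder 34 mm across with a brass-coloured movement, 12 mm high, its side upright, 70 to 90 g. Point: its middle, 6 mm above its underside; z upright. They start on the white deck, one left and one right of the middle, clear of each other. One of the two is about a fifth heavier; which can not be seen.
- movement_b_mid (a point): The other movement, same look, size and reference point.
- balance: The fixed beam balance on a grey base 6 mm thick. Origin on the bench under its middle; x points away from the loading deck along the beam, y left, z up. In this frame the white loading deck, with no edging, has its top at z = 24 mm, level with the pan, x from -120 to -32.5, y from -99 to 99 mm; the pan follows behind a 2.5 mm gap, with the green tray right of the pan.
- tray (a point): Middle of the green tray's floor, right of the pan (floor 69 mm in x, 60 mm in y; axes as the balance's), for the light movement. The floor is 2 mm below pan and deck and open to both without a lip (3 mm gap to the pan); walls stand 12 mm above it only at its far (+x) and right (-y) sides. So a movement can be pushed in from the pan or straight from the deck.
- pan (a point): The brass pan on the near end of the beam. Point on its upper face where a movement's middle stands when home, 97 mm from the pivot; axes as the balance's when level. It spans x -33 to 21, y -32 to 32 mm. Its fence (60 mm long in y, 9 mm high) has its face at x = 17 mm, its ends free. A light movement left 6 mm or more short of the fence may sink the pan too.
- pivot (a point): Middle of the beam's pivot (x = 100, z = 24 mm in the balance frame), between two pillars 34 mm high; beside it a white scale plate up to z = 80 mm and a red pointer on the beam. A brass counterweight sits on the beam about 50 mm beyond. A fixed glass shelf hangs behind, its front edge at about x = 0.70 m and its underside 0.16 m above the bench: an obstacle for the hand.
- beam (a joint): Angle of the beam in rad: 0 level, 0.10 pan fully sunk (10 mm down). With the arrest bar in, the beam is held level whatever lies on the pan. With it out and one movement home, the heavy one sinks the pan to 0.10 within about 1 s, a light one or nothing leaves it at 0. A movement sliding on over the near edge would sink it, so load it only with the bar in.
- arrest (a joint): How far the arrest bar is drawn out to the left (along the balance's +y), in m: 0 fully in, under the beam, 0.024 fully out, both at firm stops. From 0.015 on the beam is free, below 0.010 it is held. It slides with 1.2 N of friction and stays where it is left. It starts within 3 mm of fully in. It can go back in only while the beam is level.
- arrest_post (a point): Middle of the top face of the blue upright post on the arrest bar, 14 mm thick and 36 mm tall, top 53 mm above the bench, at x = -10, y = 62 mm of the balance (left of the pan) when in; it moves with the bar along y. Push it on its side near the top: on its right side (23 mm to the pan's edge) to draw the bar out, on its left side to push it in.
- loupe: Black eye loupe, 35 mm across and 31 mm high, standing loose on the bench left of the balance. Origin under its middle. Leave alone.
- oil_cup: White oil cup 28 mm across, 58 mm high with its stick, standing loose left of the deck. Origin under its middle. Leave alone.
- holder: Black waisted turned holder 36 mm across, 48 mm high, standing loose behind the tray. Origin under its middle. Leave alone.
- side_panel: Fixed upright wooden board right of the balance, along x, from 0.50 to 0.89 m ahead of the robot, its left face about 4 cm right of the bench's middle line (y = -0.035 m), 0.28 m tall; a dust brush hangs on it at x = 0.60 m, reaching left to y = 0.01 m and down to 0.07 m above the bench. Origin at its foot. An obstacle for the hand: come over it or from the near side.
- bench_lamp: Fixed lamp on the left: its bell shade, about 260 mm wide, hangs with its lower rim 0.17 m above the bench, centred near x = 0.58, y = 0.47 m. An obstacle for the hand.
Not all that is in view belongs to the job. What is shaped like the part that bears movement_b_mid but pink is not meant.

How it is judged:
By the outcome, as a careful person would: the job done as asked, in the order asked, and still so for the second after the job is handed in, with the robot touching nothing.
It also fails if it takes over 72 s, if anything falls off the work surface, if the arm or the gripper's body presses on something with over 40 N, if the wrist force passes 120 N, or if a joint passes its speed limit or range.

## Robot

A 6-joint arm with a two-finger parallel gripper is mounted at the origin on a cart in front of the work surface, level with it; the furniture and walls round the work are solid. World frame = base frame: x ahead of the robot, y to its left, z up, the work surface at z = 0. Lengths are in m, angles in rad, forces in N, time in s.
With the tool pointing down it reaches from about 0.35 to 0.975 m from the base axis. Payload 7.1 kg.
Tool frame: the origin (TCP) lies midway between the tips of the shut fingers; the grasp point (between the pads) lies 19 mm behind it; z points along the fingers, x is the direction in which the jaws open and shut, and the axes are right-handed (so a half turn about z gives the same grasp; the last joint's range is limited). The gripper opens to 88 mm and grips with 3 to 60 N. Pads are 20 mm wide; open, the fingers measure 115 mm over their backs; the gripper's body (75 mm by 178 mm) begins 61 mm behind the grasp point.
Start: joints at [-1.14, 0.423, 1.63, -0, 1.089, -0.019], TCP at [0.272, -0.563, 0.223] pointing down, gripper open.
Joint ranges: [-3, 3], [-0.9, 2.11], [0.09, 2.58], [-1.31, 4.45], [0.11, 2.69], [-2.54, 2.54]. Speed limits (rad/s): [2.39, 2.39, 3.01, 3.14, 3.14, 3.14].

## Interface

Orientations are given as a unit quaternion [w, x, y, z].
In Python, from station import move_pose, movel, movej, command_gripper, wait, inverse_kinematics, read_camera, camera_info, MotionError, job_done, get_time, get_joint_pos, get_qvel, get_effort, get_tcp_pos, get_ee_rot, get_ft_force, get_ft_torque, get_grip_width gives the robot as it stands. Calls block until the motion is done:
- move_pose(position, orientation): joint-space move of the TCP to a pose.
- movel(position, frame=None, v=0.15, until_force=None): straight line of the TCP; frame=None keeps the orientation; v is the mean speed in m/s. With until_force (N) it stops when the force on the tool has changed by that much, and returns True; else False.
- movej(angles): joint-space move.
- command_gripper(opening): opening from 0.0 (shut) to 1.0 (fully open); the grip force is fixed at half the most; returns when the fingers have stopped.
- wait(seconds).
- inverse_kinematics(position, orientation): joint angles nearest the present ones, or None.
- read_camera(name): name is "scene" or "top"; returns the picture (420x560x3 uint8, red, green, blue); there is no depth.
- camera_info(name): a dict with "intrinsics" (3x3 intrinsics, pixels), "dist" ([k1, k2, p1, p2, k3] as OpenCV has them; the pictures are not rectified), "T" (4x4, takes a point from camera to world coordinates). Camera axes: x right, y up, looking along -z (the intrinsics and any distortion apply to the point x, -y, -z); pixel columns grow to the right and rows downward; lengths in m; the calibration is good to about 2 mm. A picture is of the moment at which its call begins. camera_info takes no time and is no camera call.
A pose or a line that the arm cannot do raises MotionError and nothing moves.
- job_done(): hands the job in, once; it reports no verdict.
Readings, each from a call of its own:
- get_time(): time.
- get_joint_pos(): joint angles.
- get_qvel(): joint speeds.
- get_effort(): joint torques, N m.
- get_tcp_pos(): TCP position.
- get_ee_rot(): TCP orientation.
- get_ft_force(): force on the tool from outside, world axes, zero at the start.
- get_ft_torque(): the same for the moment, N m.
- get_grip_width(): opening from 0.0 (shut) to 1.0 (fully open).
Only numpy, scipy, OpenCV 4.12 (cv2) and the standard library are available. Lean on these libraries where they do the work, as an engineer would, in place of code of your own. Each camera call takes 0.05 s, during which the arm holds its last target. There are 200 camera calls.

## Working session

There is one attempt and no reset: what is moved stays moved. The work goes in short steps, each a Python script; the robot and the scene stay as the last script left them, time stands still between calls to the robot, and variables do not carry over. Pictures are saved under pics/ and viewed, about 8 in all and at most 12, crops included, and the job is handed in when it is done.

```bash
mkdir -p pics; ls; python3 - <<'E'
from station import *
import cv2
for n in("scene","top"):
    im=read_camera(n); cv2.imwrite(f"pics/{n}0.png",im[:,:,::-1]); i=camera_info(n); print(n,i["intrinsics"],i["dist"],i["T"])
print(get_time(),get_ee_rot(),get_tcp_pos())
E
```

```text
pics
scene [[388.23100793   0.         283.50114399]
 [  0.         388.23100793 202.3721508 ]
 [  0.           0.           1.        ]] [-0.10659751  0.          0.          0.          0.        ] [[ 0.96743702 -0.20891417  0.14290028  0.67351206]
 [ 0.25286192  0.82280163 -0.50897772 -0.31526146]
 [-0.01124592  0.52853793  0.8488352   1.10126169]
 [ 0.          0.          0.          1.        ]]
top [[514.13988158   0.         272.53417903]
 [  0.         514.13988158 216.35711451]
 [  0.           0.           1.        ]] [-0.1265678  0.         0.         0.         0.       ] [[ 0.021046    0.98211162 -0.18711984  0.28124364]
 [-0.99952405  0.02489127  0.01822373  0.2738055 ]
 [ 0.02255539  0.18664724  0.98216804  1.28735367]
 [ 0.          0.          0.          1.        ]]
0.1 [-3.72789754e-04  8.47000973e-01 -5.31590888e-01 -5.84176023e-04] [ 0.27156806 -0.56236941  0.22197755]
```

View pics/scene0.png

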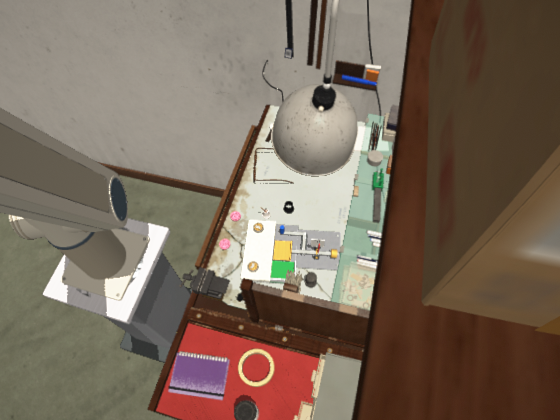

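View pics/top0.png

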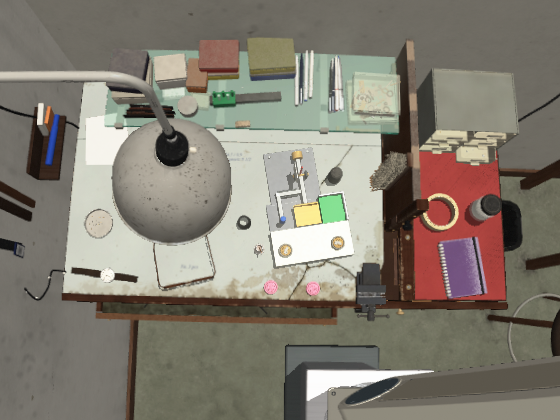

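Top view: deck at about (270–355, 220–265), pan (307,215), tray (332,208), post (283,220), movements (285,250) and (338,243). The pink discs are decoys.

```bash
cat > h.py <<'E'
import numpy as np, cv2
from station import *
def ray(n,px):
    i=camera_info(n); u=cv2.undistortPoints(np.float64(px).reshape(-1,1,2),i["intrinsics"],np.float64(i["dist"])).reshape(-1,2)
    d=np.c_[u[:,0],-u[:,1],-np.ones(len(u))]@i["T"][:3,:3].T
    return i["T"][:3,3],d
def onz(n,px,z):
    o,d=ray(n,px); return o+d*((z-o[2])/d[:,2])[:,None]
def crop(n,im,box,s,f):
    x0,y0,x1,y1=box; cv2.imwrite(f,cv2.resize(im[y0:y1,x0:x1,::-1],None,fx=s,fy=s,interpolation=cv2.INTER_CUBIC))
def blobs(im,lo,hi,box,amin=8):
    x0,y0,x1,y1=box; h=cv2.cvtColor(im[y0:y1,x0:x1],cv2.COLOR_RGB2HSV)
    m=cv2.inRange(h,lo,hi); r=[]
    for c in cv2.findContours(m,cv2.RETR_EXTERNAL,cv2.CHAIN_APPROX_NONE)[0]:
        if cv2.contourArea(c)>=amin: r.append((cv2.contourArea(c),c.reshape(-1,2)+[x0,y0]))
    return sorted(r,key=lambda t:-t[0])
E
python3 - <<'E'
from h import *
im=read_camera("top"); crop("top",im,(235,140,375,280),5,"pics/c1.png")
B=(235,140,375,280)
for nm,lo,hi,z in(("deck",(0,0,225),(180,25,255),.024),("pan",(15,120,120),(28,255,255),.024),("green",(50,120,80),(75,255,255),.022),("blue",(105,120,60),(125,255,255),.053)):
    for a,c in blobs(im,lo,hi,B)[:3]:
        r=cv2.minAreaRect(c.astype(np.float32)); p=cv2.boxPoints(r); w=onz("top",np.r_[p,[r[0]]],z)
        print(nm,a,np.round(r[0],1),np.round(w[:,:2],4).tolist(), np.round([np.linalg.norm(w[0]-w[1]),np.linalg.norm(w[1]-w[2])],4))
im=read_camera("scene"); crop("scene",im,(225,200,355,300),6,"pics/c2.png")
E
```

```text
deck 2624.5 [312.  242.7] [[0.4834, 0.2555], [0.5189, 0.0589], [0.4324, 0.0461], [0.3982, 0.2406], [0.4579, 0.1509]] [0.1997 0.0875]
deck 93.5 [289.6 202.7] [[0.582, 0.2436], [0.5933, 0.1826], [0.534, 0.173], [0.523, 0.2336], [0.558, 0.2082]] [0.0621 0.0601]
deck 55.5 [302.7 189.1] [[0.6272, 0.1855], [0.6289, 0.1775], [0.5612, 0.1654], [0.5596, 0.1733], [0.594, 0.1754]] [0.0081 0.0688]
pan 14.5 [337.5 242. ] [[0.4708, 0.0984], [0.4714, 0.0758], [0.4512, 0.0759], [0.4507, 0.0984], [0.461, 0.0872]] [0.0226 0.0201]
blue 10.0 [283.  218.5] [[0.5153, 0.2302], [0.5156, 0.2204], [0.5081, 0.2203], [0.5079, 0.23], [0.5117, 0.2252]] [0.0098 0.0075]
```

View pics/c1.png

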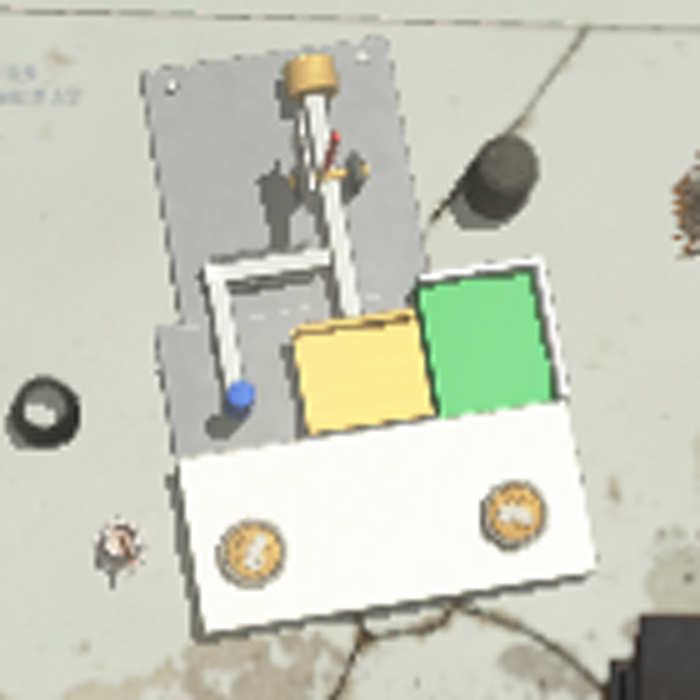

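View pics/c2.png

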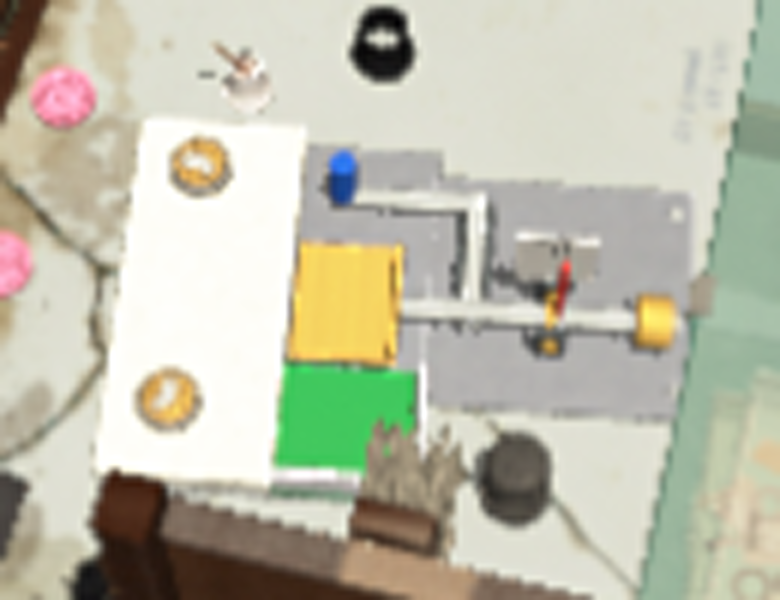

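Views agree: deck with one movement left (near the oil cup) and one right, pan and tray behind, the post left of the pan, and the holder behind the tray. The brush is over the tray's far right. Next I'll fit the balance pose.

```bash
python3 - <<'E'
from h import *
def rectpts(n,c,z):
    p=cv2.boxPoints(cv2.minAreaRect(c.astype(np.float32))); return p
T={"deck":(-.07625,0,.0875,.198,.024),"pan":(-.006+0,0,.054,.064,.024)}
for n,B in(("top",(235,140,375,280)),("scene",(225,200,355,300))):
    im=read_camera(n)
    for nm,lo,hi,z in(("deck",(0,0,215),(180,30,255),.024),("panmov",(12,80,100),(32,255,255),.024),("green",(45,90,80),(85,255,255),.022),("blue",(100,100,60),(130,255,255),.053)):
        for a,c in blobs(im,lo,hi,B,10)[:4]:
            # undistort contour to world plane first, then rectangle there
            w=onz(n,c,z)[:,:2]; r=cv2.minAreaRect((w*1000).astype(np.float32)); m=cv2.moments((w*1e5).astype(np.float32)); 
            print(n,nm,a,"px",c.mean(0).round(1),"centroid",np.round([m["m10"]/m["m00"]/1e5,m["m01"]/m["m00"]/1e5],4),"rect",np.round(r[0],1),np.round(r[1],1),round(r[2],1))
E
```

```text
top deck 5294.5 px [340.5 215.8] centroid [0.5078 0.0931] rect [547.7 122.8] [258.6 328.1] 89.0
top deck 2054.0 px [253.7 235.5] centroid [0.4553 0.2956] rect [476.6 297.1] [223.4  91.1] 1.9
top deck 475.0 px [323.9 159.9] centroid [0.673  0.1186] rect [666.3 109.1] [104.3  70.4] 10.5
top deck 169.5 px [323.7 273.3] centroid [0.3873 0.1211] rect [386.8 124.3] [37.  67.2] 1.1
top panmov 506.5 px [307.1 213.7] centroid [0.5309 0.164 ] rect [531.3 164.1] [55.9 64.1] 10.2
top panmov 76.0 px [337.9 242. ] centroid [0.4611 0.0866] rect [461.1  85.9] [24.6 25.2] 45.6
top panmov 74.0 px [285.2 250. ] centroid [0.4383 0.2171] rect [438.  217.7] [24.5 24.7] 46.2
top panmov 51.5 px [296.7 154.5] centroid [0.6856 0.192 ] rect [685.2 192.2] [18.8 23.4] 1.7
top green 543.5 px [331.4 208.3] centroid [0.5469 0.1018] rect [547.4 101.4] [66.3 59.2] 10.4
top blue 13.0 px [282.7 218.5] centroid [0.5117 0.2255] rect [511.7 226.4] [10.4 10.6] 46.6
scene deck 4214.0 px [283.4 234.5] centroid [0.5195 0.243 ] rect [553.8 195.8] [381.8 310.2] 14.2
scene deck 309.0 px [323.6 278.1] centroid [0.6775 0.1049] rect [665.7  93.3] [80.4 78.1] 7.3
scene deck 208.0 px [232.3 254.6] centroid [0.3904 0.1152] rect [394.  115.9] [42.5 81.3] 3.5
scene deck 199.0 px [312.5 291.5] centroid [0.6502 0.0587] rect [655.1  64.6] [37.5 89.3] 89.6
scene panmov 314.5 px [282.3 250.2] centroid [0.5318 0.1646] rect [531.8 164.6] [54.1 65.7] 10.2
scene panmov 127.5 px [292.  295.2] centroid [0.5931 0.0336] rect [596.6  33.7] [23.8 63.9] 89.9
scene panmov 52.5 px [252.7 265.8] centroid [0.459  0.0927] rect [459.5  93. ] [25.7 25. ] 59.0
scene panmov 44.0 px [257.9 226.6] centroid [0.4365 0.2237] rect [436.8 224.3] [25.6 25.1] 14.4
scene green 290.0 px [281.7 268.7] centroid [0.5427 0.107 ] rect [546.9 105.5] [65. 55.] 10.1
scene blue 22.0 px [281.5 229. ] centroid [0.5153 0.2193] rect [515.3 219.2] [ 9.2 27.6] 14.7
```

```bash
cat >> h.py <<'E'
YAW=np.radians(10.2); O=np.array([.534,.1647])
X=np.array([np.cos(YAW),np.sin(YAW)]); Y=np.array([-X[1],X[0]])
def w2b(p): d=np.asarray(p)[...,:2]-O; return np.stack([d@X,d@Y],-1)
def b2w(p,z): return np.r_[O+p[0]*X+p[1]*Y,z]
VIEWS={"top":(235,140,375,285),"scene":(225,200,355,300)}
def movs():
    """balance-frame brass-disc centres per view, at z=.036"""
    r={}
    for n,B in VIEWS.items():
        im=read_camera(n); r[n]=[]
        for a,c in blobs(im,(10,70,60),(32,255,255),B,25):
            (u,v),rad=cv2.minEnclosingCircle(c.astype(np.float32))
            w=onz(n,[c.mean(0)],.036)[0]; 
            r[n].append((int(a),w2b(w).round(4).tolist(),round(float(rad),1)))
    return r
def pointer(n):
    im=read_camera(n).astype(int); x0,y0,x1,y1=VIEWS[n]; s=im[y0:y1,x0:x1]
    w=np.clip(s[:,:,0]-np.maximum(s[:,:,1],s[:,:,2])-40,0,None)*(s[:,:,0]>1.8*s[:,:,1]); v,u=np.nonzero(w); w=w[v,u]
    h=blobs(im.astype(np.uint8),(12,80,100),(32,255,255),VIEWS[n],150); 
    return (np.round([u@w/w.sum()+x0,v@w/w.sum()+y0],2) if w.sum() else None), len(w),[(a,c.mean(0).round(2).tolist(),c.min(0).tolist(),c.max(0).tolist()) for a,c in h[:1]]
def quat(jaw):
    """tool down, jaw axis along balance-frame angle jaw"""
    from scipy.spatial.transform import Rotation as R
    best=None
    for s in(0,np.pi):
        a=YAW+jaw+s; x=np.array([np.cos(a),np.sin(a),0]); z=np.array([0,0,-1.]); q=R.from_matrix(np.c_[x,np.cross(z,x),z]).as_quat()[[3,0,1,2]]
        j=inverse_kinematics(b2w((-.06,0),.15),q)
        if j is not None and (best is None or abs(j[5])<best[0]): best=(abs(j[5]),q)
    return best[1]
OFF=.0137+.010; ZP=.029; ZUP=.085
def push(d,start,end,back=.012,last=.0,force=2.5,v=.05,zp=ZP):
    """push a disc centred at start along unit d to end (balance frame), two-finger cage"""
    d=np.array(d)/np.linalg.norm(d); start,end=np.array(start),np.array(end)
    q=quat(np.arctan2(d[1],d[0])+np.pi/2); a=start-d*(OFF+back)
    move_pose(b2w(a,ZUP),q); movel(b2w(a,zp),v=.1)
    t=end-d*OFF; hit=False
    if last: movel(b2w(t-d*last,zp),v=v); hit=movel(b2w(t+d*.006,zp),v=.025,until_force=force)
    else: movel(b2w(t,zp),v=v)
    p=w2b(get_tcp_pos())+d*OFF; f=get_ft_force()
    movel(b2w(w2b(get_tcp_pos())-d*.02,zp),v=.1); movel(b2w(w2b(get_tcp_pos()),ZUP),v=.2)
    print("hit",hit,"disc at",p.round(4),"f",np.round(f,2),"t",get_time())
E
python3 - <<'E'
from h import *
for n,l in movs().items(): print(n,l)
for n in VIEWS: print(pointer(n))
# cup & loupe rough (top view tops)
print("cup",w2b(onz("top",[[235+118/5,140+540/5]],.03)), "loupe",w2b(onz("top",[[235+44/5,140+412/5]],.03)))
for a in(0,np.pi/2): print(inverse_kinematics(b2w((-.06,0),.1),quat(a)))
E
```

```text
top [(510, [-0.0053, 0.001], 16.1), (79, [-0.0861, 0.0694], 5.4), (77, [-0.0874, -0.0619], 5.4), (56, [0.1492, 0.0013], 5.4)]
scene [(421, [-0.0054, -0.1408], 30.5), (322, [-0.0014, -0.0052], 13.1), (57, [-0.085, -0.0623], 4.7), (55, [-0.1851, 0.1324], 11.0), (52, [-0.0971, -0.1188], 6.5), (46, [-0.0836, 0.0692], 4.3), (45, [0.1527, -0.0041], 4.7), (28, [-0.176, 0.0375], 6.3)]
(array([301.73, 167.  ]), 2, [(506.5, [307.11, 213.72], [293, 201], [321, 226])])
(array([298.86, 239.46]), 13, [(314.5, [282.25, 250.18], [273, 240], [291, 260])])
cup [[-0.07088722  0.13305364]] loupe [[-0.00204039  0.1596602 ]]
[ 2.89857427e-01  4.31460095e-01  1.98479479e+00 -4.44089210e-16
  7.25337768e-01  1.11833844e-01]
[ 2.89857427e-01  4.31460095e-01  1.98479479e+00 -4.44089210e-16
  7.25337768e-01 -1.45896248e+00]
```

```bash
python3 - <<'E'
from h import *
command_gripper(20/88); print(get_grip_width(),get_time())
move_pose([.38,-.1,.25],quat(np.pi/2)); move_pose([.40,.15,.2],quat(np.pi/2)); print(get_time())
push((1,-1),(-.085,.0693),(-.052,.0363),back=.010)
movel([.36,.13,.2],v=.25) if 0 else move_pose([.37,.13,.2],quat(np.pi/2))
print(movs()["top"],movs()["scene"],get_time())
crop("t",read_camera("top"),VIEWS["top"],5,"pics/c3.png")
E
```

```text
0.22791573669833948 1.625
4.3833
hit False disc at [-0.0522  0.0364] f [-0.78  0.57  1.05] t 8.0667
[(513, [-0.0053, 0.001], 16.1), (77, [-0.0542, 0.036], 5.4), (56, [0.1492, 0.0013], 5.4)] [(366, [-0.004, -0.139], 30.0), (322, [-0.0014, -0.0052], 13.1), (58, [-0.098, -0.1182], 6.5), (57, [-0.0854, -0.0627], 4.8), (51, [-0.052, 0.035], 4.5), (45, [0.1527, -0.0041], 4.7), (32, [-0.1813, 0.1505], 5.4)] 9.1417
```

View pics/c3.png

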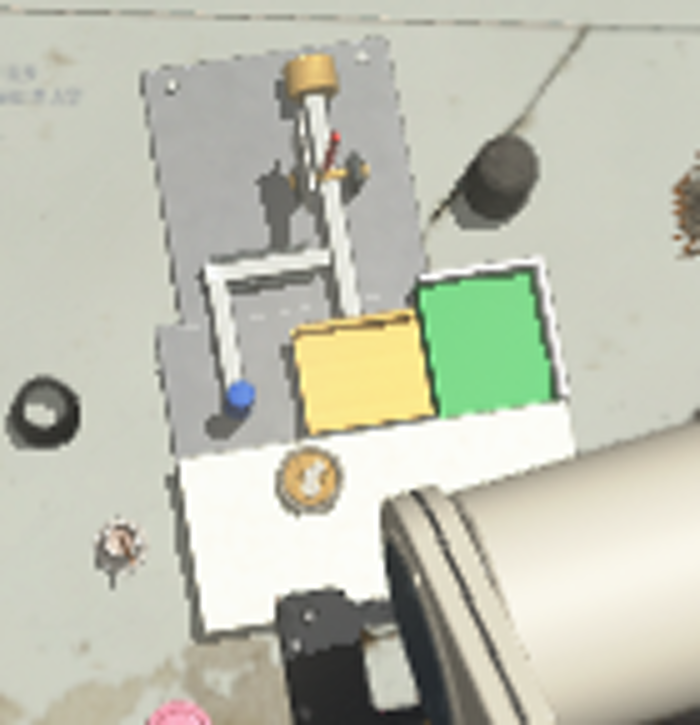

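Picture shows movement L at px (310,480) of the crop, at the deck edge, exactly where predicted. Next I'll push it sideways, then home.

```bash
python3 - <<'E'
from h import *
push((0,-1),(-.0525,.036),(-.0525,0),back=.010)
push((1,0),(-.0525,0),(.003,0),back=.010,last=.012,force=1.5)
move_pose([.37,.13,.2],quat(np.pi/2))
r=movs(); print(r["top"][:4],r["scene"][:6])
crop("t",read_camera("top"),(265,180,345,260),8,"pics/c4.png")
for n in VIEWS: print(pointer(n))
E
```

```text
hit False disc at [-0.0525  0.0001] f [ 0.27 -0.12 -0.95] t 13.2417
hit True disc at [ 0.0047 -0.    ] f [0.39 0.03 0.46] t 17.9667
[(512, [-0.0053, 0.001], 16.1), (56, [0.1492, 0.0013], 5.4)] [(362, [-0.0024, -0.1399], 30.5), (321, [-0.0014, -0.0053], 13.1), (57, [-0.085, -0.0623], 4.7), (49, [-0.0981, -0.1182], 6.5), (46, [0.1526, -0.0042], 4.7), (26, [-0.1734, 0.0331], 4.6)]
(array([301.75, 167.  ]), 2, [(506.5, [307.11, 213.72], [293, 201], [321, 226])])
(array([278.97, 238.7 ]), 20, [(314.5, [282.25, 250.18], [273, 240], [291, 260])])
```

View pics/c4.png

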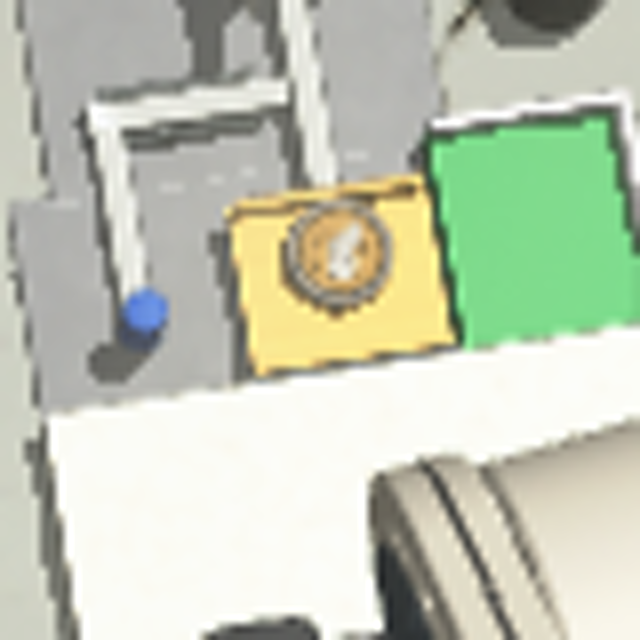

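Movement L stands on the pan touching the fence (crop px (338,253)), and the stop came by force. Next I'll draw the arrest.

```bash
cat >> h.py <<'E'
PARK=([.37,.13,.2])
def arrest(out):
    s=1 if out else -1; q=quat(0); x=-.010
    y0=.0395 if out else .086+.017+.010
    y1=.086-.017+.006 if out else .062+.017-.006
    move_pose(b2w((x,y0),ZUP),q); movel(b2w((x,y0),.042),v=.12)
    hit=movel(b2w((x,y1),.042),v=.03,until_force=6)
    y=w2b(get_tcp_pos())[1]; print("arrest hit",hit,"post y",round(y+s*.017,4),get_ft_force().round(2))
    movel(b2w((x,y-s*.006),.042),v=.1); movel(b2w((x,y-s*.006),ZUP),v=.2)
E
python3 - <<'E'
from h import *
for n in VIEWS: np.save(f"base_{n}.npy",read_camera(n))
command_gripper(0)
arrest(True)
move_pose(PARK,quat(np.pi/2)); wait(.3)
ims=[]
for n,B in(("top",(265,140,345,260)),("scene",(265,215,345,275))):
    a=np.load(f"base_{n}.npy");b=read_camera(n);x0,y0,x1,y1=B
    print(n,pointer(n))
    ims+= [cv2.resize(np.vstack([i[y0:y1,x0:x1,::-1] for i in(a,b)]) if n=="scene" else np.hstack([i[y0:y1,x0:x1,::-1] for i in(a,b)]),None,fx=4 if n=="top" else 1,fy=4 if n=="top" else 1,interpolation=cv2.INTER_CUBIC)]
s=cv2.resize(ims[1],None,fx=4,fy=4,interpolation=cv2.INTER_CUBIC)
c=np.zeros((480,320,3),np.uint8);c[:s.shape[0],:s.shape[1]]=s
cv2.imwrite("pics/c5.png",cv2.resize(np.hstack([ims[0],c]),(800,400))); print(get_time())
E
```

```text
arrest hit True post y 0.0858 [ 1.35 -5.19  3.35]
top (array([301.74, 167.  ]), 2, [(506.5, [307.11, 213.72], [293, 201], [321, 226])])
scene (array([282.29, 238.57]), 18, [(314.5, [282.25, 250.18], [273, 240], [291, 260])])
24.9833
```

View pics/c5.png

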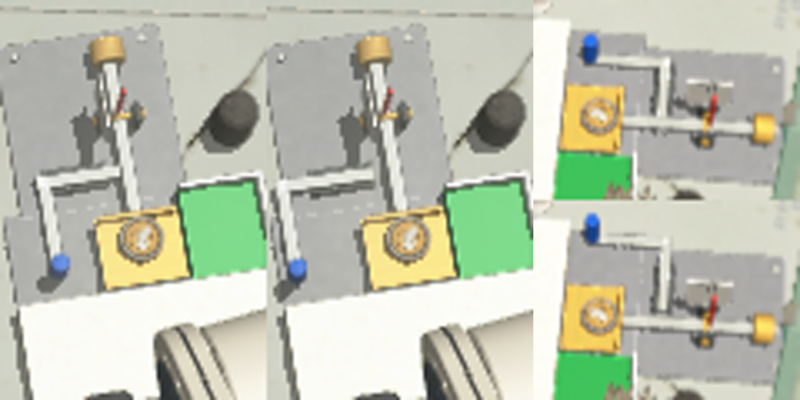

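The pan mask is unchanged (307.11, 213.72 and 282.25, 250.18 before and after) with the post out, so L is the light one. I'll confirm once more, re-arrest, and clear it into the tray with shut fingers, which stay clear of the fence.

```bash
python3 - <<'E'
from h import *
print(pointer("top")[2],pointer("scene")[2])
arrest(False)
# clear off: shut fingers, pad face width 20 along push
q=quat(0); x=0.0
move_pose(b2w((x,.036),ZUP),q); movel(b2w((x,.036),ZP),v=.1)
movel(b2w((x,-.066+.027),ZP),v=.05); print(get_ft_force().round(2))
movel(b2w((x,-.02),ZP),v=.1); movel(b2w((x,-.02),ZUP),v=.2)
move_pose(PARK,quat(np.pi/2)); print(get_time())
im=read_camera("top"); sc=read_camera("scene")
a=cv2.resize(im[195:300,265:400,::-1],(400,311)); b=cv2.resize(sc[215:310,175:310,::-1],(400,281))
c=np.zeros((311,800,3),np.uint8); c[:,:400]=a; c[:281,400:]=b; cv2.imwrite("pics/c6.png",c)
E
```

```text
[(506.5, [307.11, 213.72], [293, 201], [321, 226])] [(314.5, [282.25, 250.18], [273, 240], [291, 260])]
arrest hit True post y 0.0632 [-0.76  5.51  1.67]
[0.17 0.39 0.  ]
33.5667
```

View pics/c6.png

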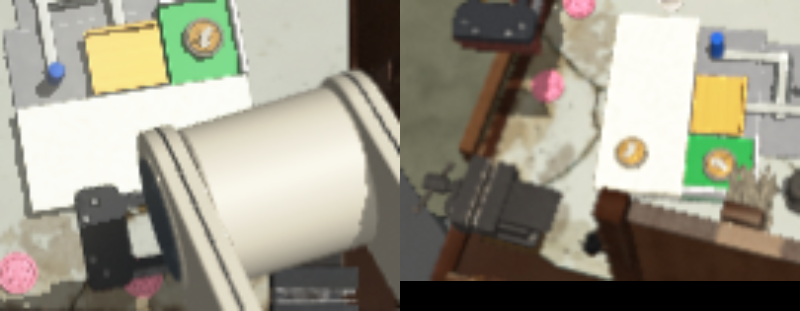

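L sits fully in the tray (left crop px (205,38)), the pan is empty and the post is back in. I'll check the vise clearance before moving R.

```bash
python3 - <<'E'
from h import *
for z in(0,.03,.06,.09,.12): print(z,onz("top",[[363,264]],z)[0][:2].round(3),onz("scene",[[228.3,280.5]],z)[0][:2].round(3))
E
```

```text
0 [0.41  0.019] [0.398 0.038]
0.03 [0.407 0.025] [0.405 0.028]
0.06 [0.404 0.031] [0.413 0.019]
0.09 [0.401 0.037] [0.42  0.009]
0.12 [0.398 0.042] [ 0.428 -0.   ]
```

```bash
python3 - <<'E'
from h import *
command_gripper(20/88)
push((0,1),(-.0857,-.0625),(-.0857,0),back=.010)
push((1,0),(-.0857,0),(.003,0),back=.010,last=.010,force=1.5)
move_pose(PARK,quat(np.pi/2)); print(get_time())
for n in VIEWS: print(pointer(n)); np.save(f"base_{n}.npy",read_camera(n))
crop("t",read_camera("top"),(265,180,345,260),8,"pics/c7.png")
E
```

```text
hit False disc at [-0.0858 -0.0002] f [-0.99  0.13  0.25] t 38.5083
hit True disc at [ 0.0047 -0.    ] f [-0.14 -0.28  0.45] t 43.7417
44.4667
(array([301.74, 167.  ]), 2, [(504.5, [307.1, 213.73], [293, 201], [321, 226])])
(array([279.62, 238.09]), 23, [(314.5, [282.25, 250.21], [273, 240], [291, 260])])
```

View pics/c7.png

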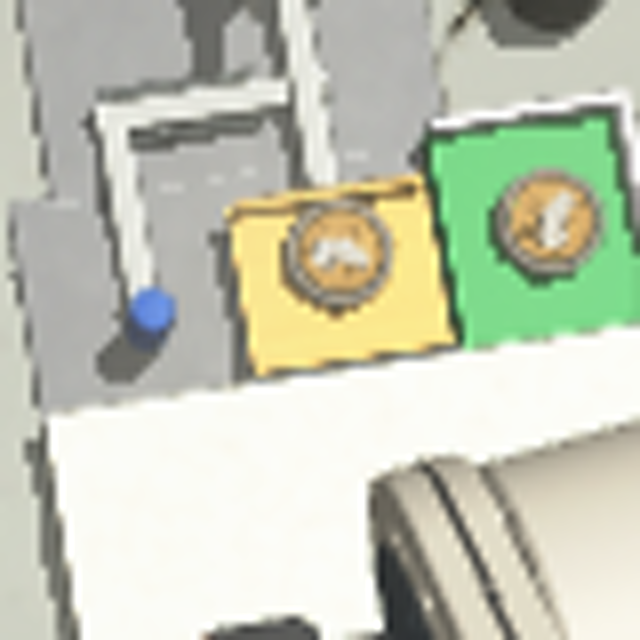

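R is home against the fence (crop px (338,253)) and L is in the tray (550,222). I'll draw the arrest and check that the pan sinks.

```bash
python3 - <<'E'
from h import *
command_gripper(0)
arrest(True)
move_pose(PARK,quat(np.pi/2)); wait(.5)
for n in VIEWS: print(pointer(n))
im=read_camera("top"); sc=read_camera("scene")
a=cv2.resize(im[180:260,265:345,::-1],(400,400)); b=cv2.resize(sc[215:275,255:335,::-1],(400,300))
c=np.zeros((400,800,3),np.uint8); c[:,:400]=a; c[:300,400:]=b; cv2.imwrite("pics/c8.png",c); print(get_time())
E
```

```text
arrest hit True post y 0.0858 [ 1.41 -5.8   3.2 ]
(array([302., 169.]), 1, [(492.5, [306.69, 214.56], [293, 203], [320, 226])])
(array([281.25, 238.96]), 23, [(298.5, [282.64, 251.22], [274, 242], [291, 261])])
50.8583
```

View pics/c8.png

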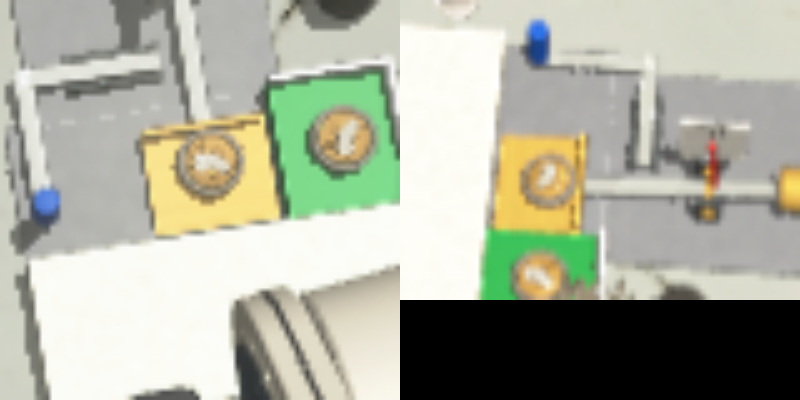

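The pan is sunk: its mask moved about 1 px in both views. R is still at the fence, L is in the tray, and the post is fully out. Handing in.

```bash
python3 -c "
from station import *
print(job_done(),get_time())"
```

```text
the job is handed in; nothing more can be done
the job is handed in; nothing more can be done
```

The job is done and handed in at about 51 s of the 72 s allowed; the heavy movement turned out to be the one that started on the right.

- **First weighing:** I pushed the left movement home against the fence and drew the arrest. The pan image did not change in either camera, on two looks, so it was the light one. I pushed the post back in and slid that movement off into the green tray.
- **Second weighing:** I pushed the right movement home, stopping at the same fence contact position as the first, and drew the arrest again.

Last checks before handing in:
- **Pan:** its image moved about 1 px in both views (top view 213.7 to 214.6, scene view 250.2 to 251.2), so it is sunk. This is a coarse check, good enough to show it sank but not to measure the full 10 mm.
- **Movements:** the heavy one is still at the fence and the light one is in the tray.
- **Arrest:** the post stopped at its outer stop, y = 0.086 m in the balance frame.
- **Arm:** it was parked clear, touching nothing.

**What disagreed:** the fence stop came 1.7 mm beyond the calculated home position, which is within the calibration error. The red pointer was too few pixels across to read reliably, so I judged the beam by the pan alone. I did not measure the loupe, oil cup or black holder after the job; I only kept the planned paths clear of them.

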